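Gauge the charge of a bench pressure vessel

ROBOT

A 6-joint arm with a two-finger parallel gripper is mounted at the origin on the work surface. World frame = base frame: x ahead of the robot, y to its left, z up, the work surface at z = 0. Lengths are in m, angles in rad, forces in N, time in s.
With the tool pointing down it reaches from about 0.35 to 0.775 m from the base axis. Payload 5.5 kg.
Tool frame: the origin (TCP) lies at the very end of the fingers, on their centre line; the grasp point (between the pads) lies hold_point_z behind it (hold_point_z is the distance from the TCP to the grasp point, in m); x points along the fingers, y is the direction in which the jaws open and shut, and the axes are right-handed (so a half turn about x gives the same grasp; the last joint's range is limited). The gripper opens to 85 mm and grips with 20 to 120 N. Pads are 22 mm wide; open, the fingers measure 114 mm over their backs; the gripper's body (76 mm by 85 mm) begins 54 mm behind the grasp point. The pads swing forward as they close: fully open they stand 13 mm farther back than shut.
Start: joints at [-1.28, 0.313, 0.046, 1.304, 0, 1.431], TCP at [0.24, -0.523, 0.231] pointing down, gripper open.
Joint ranges: [-2.76, 2.76], [-0.86, 1.69], [-1.03, 1.26], [-2.2, 2.34], [-1.47, 1.5], [-3.14, 3.14]. Speed limits (rad/s): [2.57, 2.57, 3.14, 3.14, 3.14, 3.14].

INTERFACE

Orientations are given as a unit quaternion [w, x, y, z].
In Python, from workcell import * gives the robot as it stands. The module is installed in compiled form; this text tells all that it offers.
- The arm moves only by the tool step_arm, never from a script. Its argument "targets" is a list of rows, each a list of 3 entries, a list of its own where there are three numbers: the turn, a rotation vector about the tool's x, y, z in degrees, then the shift along the tool's x, y, z in cm, then the finger opening in cm, from 0 to 8.54. A call has exactly 10 rows; each row shifts and turns the commanded pose from where the row before left it, along the tool's axes as they then stand; what a row does not reach is not made up. A row lasts 1/10 s, in which the tool goes at most 50 mm and 8.59 degrees, less where a joint would pass 70% of its speed; a pose out of reach is approached as far as the arm can. A call with a gripper value outside its range is refused whole. The fingers move at their own pace and stop on an object; "force" is the grip in N (left out, the last holds). Time passes only in rows, so rows that do not move let the fingers close, or fill a call up. It gives the time, the measured TCP pose, the force and the opening at its end, in the units of the state.
- get_state(): the state, without advancing time (a new reading comes with each control period).
- read_camera(name): name is "side" or "top"; returns the picture (420x560x3 uint8, red, green, blue); there is no depth.
- camera_model(name): a dict with "fx", "fy", "cx", "cy" (pixels), "dist_coeffs" ([k1, k2, p1, p2, k3] as OpenCV has them; the pictures are not rectified), "xyz" and "rotation" of the camera in the world. Camera axes: x right, y down, z forward; pixel columns grow to the right and rows downward; lengths in m; the calibration is good to about 2 mm. A picture is of the moment at which its call begins. camera_model takes no time and is no camera call.
- hand_in(): hands the job in, once; it reports no verdict.
Trained networks look in the newest picture that a camera, given by its name, has taken for a name from the list of things; names that differ only in an ending like _2 or _b are one class to them, and where a whole thing is asked for, a point or a joint stands for the part that bears it (a point fixed in the world has none). Each returns a list of dicts, best first, with "p" (0 to 1); they miss things now and then, are a little off and sometimes report something else, mostly with a low value. They report only what shows in the picture. A call takes as long as a camera call. They do not tell look-alikes from the thing itself.
- find_in(camera, label): "extent" ([left, top, width, height] in pixels, round what is visible of it).
- silhouettes(camera, label): "mask" (420x560 bool, what is visible of it) and "extent" ([left, top, width, height] in pixels, round what is visible of it).
The state is a dict: "clock": time; "joint_pos": joint angles; "qvel": joint speeds; "tau": joint torques, N m; "tcp_pos": TCP position; "orientation": TCP orientation; "wrist_force": force on the tool from outside, world axes, zero at the start; "ft_torque": the same for the moment, N m; "finger_gap": finger opening in m.
Only numpy, scipy, OpenCV 4.12 (cv2) and the standard library are available. Lean on these libraries where they do the work, as an engineer would, in place of code of your own. Each camera call takes 0.05 s, during which the arm holds its last target.

TASK

Check the charge of the small pressure vessel: take the T-shaped pressure gauge out of its holder, press its mouth straight down onto the vessel's slender brass valve stem until the sprung stem is fully home, but without forcing it, and hold it there for a full second so that the white rod comes out to its reading. Then stand the gauge upright in its holder again, let go of it, and leave the rod out at its reading; do not pull or push the rod, do not push the stem with anything but the gauge, and leave the other things on the bench alone.

Things in the scene. Friction and masses are not known exactly. Their poses are not given: they have to be found in the camera images.
- gauge_grip (a point): Centre of the gauge's upright grip, a black square bar 24 x 24 mm, from 26 to 80 mm above the gauge's mouth; this point is on the chuck's axis, 55 mm above the mouth. z points up along the chuck, x along the barrel towards the rod's end. The flat sides that face +y and -y can be gripped from above, fingers either side of the barrel.
- gauge_mouth (a point): Centre of the gauge's mouth, the underside of its chuck; same axes as gauge_grip. A funnel 20 mm wide at the bottom narrows within 8 mm to a bore 12 mm in diameter; the bore's end, which pushes the stem down, is 16 mm above this point.
- gauge: The gauge as a whole (loose, 0.2 to 0.3 kg); origin and axes as gauge_mouth. T-shaped: a round steel chuck, 28 mm in diameter and 26 mm high, open below; the black grip above it; and a steel barrel 16 mm thick across the grip, its axis 62 mm above the mouth, reaching to x = 80 mm (the rod's end) and x = -43 mm.
- rod (a joint): How far (m) the white indicator rod (7 mm thick, 12 mm cap) has come out of the barrel's end: 0 to 0.05, 0 at the start. It comes out 7 mm for each mm that the charged stem pushes into the gauge, and light friction keeps it there; with the stem fully home it reads 0.023 to 0.042, by the vessel's hidden pressure.
- vessel: The pressure vessel, bolted to the bench: base plate 130 x 130 x 10 mm, round body, steel lid 100 mm in diameter with its top 104 mm above the bench. Origin: centre of its underside, z up. On the lid stand the slender brass valve stem, at x = -22 mm in the vessel's frame, and a squat relief plug (18 mm thick, 28 mm high) at x = +24 mm.
- boss (a point): Centre of the top of the 22 mm wide boss, 112 mm above the bench, into which the upright valve stem is screwed; on the stem's axis. The stem: a brass nut (21 mm wide, 8 mm high), then a round tip 10 mm thick and 26 mm long, chamfered. How far it is screwed in is not measured: its end is 34 to 46 mm above this point; find it by touch.
- valve (a joint): How far (m) the sprung tip of the valve stem is pushed down: 0 free, 0.006 fully home against its stop. It takes about 6 N to start it and 12 to 13 N to bring it home with the gauge on; it springs back when released. More than 22 N between gauge and vessel damages it.
- holder: The gauge's holder, fixed to the bench (in different places): a grey block 80 x 60 x 24 mm with a round pocket in its middle, 31 mm in diameter, 18 mm deep, with a 3 mm chamfer. Origin: centre of its underside.
- pocket (a point): Centre of the floor of the holder's pocket, 6 mm above the bench; the mouth of the stowed gauge is here, at any yaw.
- crucible: Copper cup, 48 mm wide and 42 mm high, loose; a bystander. Origin: centre of its underside.
- jar: White lidded jar, 40 mm wide and 50 mm high, loose; a bystander. Origin: centre of its underside.
- wrench: Steel wrench, 150 mm long, lying loose along its x axis; a bystander. Origin: centre of its underside.
There are look-alikes about, which are no part of the job. Of the things shaped like the gauge, the steel one is meant. There is more than one size of the vessel; the one meant has the size given above.

How it is judged:
On the way, in this order (a step that is already met when the one before it is completed fails the run):
1. the gauge is lifted out of its holder with the rod still in (height (world z) of gauge_mouth above 0.05 m and value of joint rod below 0.005 m), for 0.1 s.
2. the gauge is held on the valve stem for half a second, the stem within 0.6 mm of fully home, the rod out by more than 19 mm (value of joint valve above 0.0054 m and contact force between gauge and vessel above 6 N and horizontal distance between gauge_mouth and boss below 0.004 m and angle between gauge_mouth's own z axis and vertical below 0.12 rad and value of joint rod above 0.019 m), for 0.5 s.
At the end, for the whole second after the job is handed in: The gauge stands at rest in its holder's pocket, released, at any yaw: mouth within 4 mm of the pocket's centre and 3 mm of its floor, upright within 0.12 rad; the rod still out by more than 19 mm; the valve stem sprung back to within 1 mm (horizontal distance between gauge_mouth and pocket below 0.004 m and z of gauge_mouth in the frame of pocket below 0.003 m and angle between gauge_mouth's own z axis and vertical below 0.12 rad and value of joint rod above 0.019 m and value of joint valve below 0.001 m and linear speed of gauge below 0.02 m/s); the robot touches nothing.
It fails at once if the valve is forced: more than 22 N between gauge and vessel (contact force between gauge and vessel above 22 N).
It fails at once if the robot itself touches the vessel or its stem (over 2 N) (contact force between any of the fingers, the arm and vessel above 2 N).
It fails at once if the rod is pushed or pulled (over 0.5 N) (contact force between anything else and rod above 0.5 N).
It fails at once if a bystander is moved by more than 20 mm (distance of any of crucible, jar, wrench from where it was at the start of the episode above 0.02 m).
It also fails if it takes over 67 s, if anything falls off the work surface, if the arm or the gripper's body presses on something with over 40 N, if the wrist force passes 120 N, or if a joint passes its speed limit or range.

## Working session

There is one attempt and no reset: what is moved stays moved. The work goes in short steps, Python scripts to look and compute and a tool call to move; the robot and the scene stay as the last step left them, time stands still between calls to the robot, and variables do not carry over. Pictures are saved under pics/ and viewed, and the job is handed in when it is done.

Besides the shell and the picture viewer there is one more tool, called after "Request:" as name(argument=value, ...) on one line, values as JSON. step_arm: Moves the arm, as the interface text tells. Its arguments: {"type":"object","properties":{"targets":{"type":"array","items":{"type":"array"}},"force":{"type":"number"}},"required":["targets"]}

```bash
mkdir -p pics; python3 - <<'E'
from workcell import *
import cv2
print(get_state())
for c in("side","top"):
    print(camera_model(c))
    im=read_camera(c); cv2.imwrite(f"pics/{c}0.png",im[:,:,::-1])
E
```

```text
{'clock': 0.0, 'joint_pos': array([-1.27956819e+00,  3.14005532e-01,  4.49879990e-02,  1.30358243e+00,
        7.37865239e-06,  1.43118392e+00]), 'qvel': array([-0.0013561 , -0.00228934, -0.00060115, -0.00057264, -0.00161407,
       -0.00231189]), 'tau': array([ 1.08212564e-03, -4.80630469e+01,  2.98530793e+01,  1.93199777e-02,
       -7.11550251e-05,  1.28962287e-05]), 'tcp_pos': array([ 0.23998216, -0.52197737,  0.23040963]), 'orientation': array([-0.15051362, -0.6907172 , -0.15178572,  0.69080858]), 'wrist_force': array([-0.14642563, -0.51197799, -0.22001625]), 'ft_torque': array([-0.00835324, -0.00698212,  0.0212287 ]), 'finger_gap': 0.08544685913615549}
{'fx': 466.33283374561677, 'fy': 466.33283374561677, 'cx': 278.922200615807, 'cy': 208.38543267294924, 'dist_coeffs': array([-0.16060979,  0.        ,  0.        ,  0.        ,  0.        ]), 'xyz': array([0.41088832, 0.66999304, 0.89982986]), 'rotation': array([ 0.0359778 , -0.09011747,  0.93496713, -0.34120507])}
{'fx': 419.35075928106164, 'fy': 419.35075928106164, 'cx': 278.98212374204877, 'cy': 206.75133128547384, 'dist_coeffs': array([-0.11936976,  0.        ,  0.        ,  0.        ,  0.        ]), 'xyz': array([0.47932956, 0.01100577, 0.95442361]), 'rotation': array([-0.04293662,  0.70990892, -0.70171732,  0.0421732 ])}
```

View pics/side0.png

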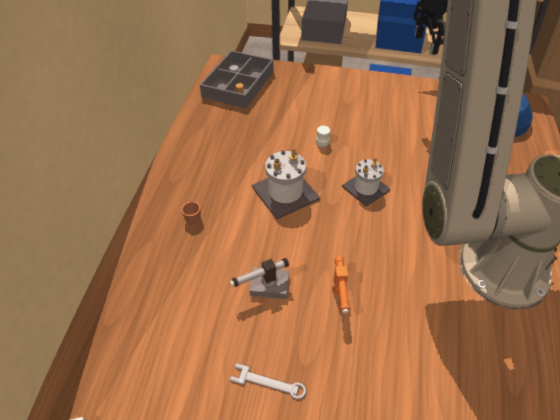

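View pics/top0.png

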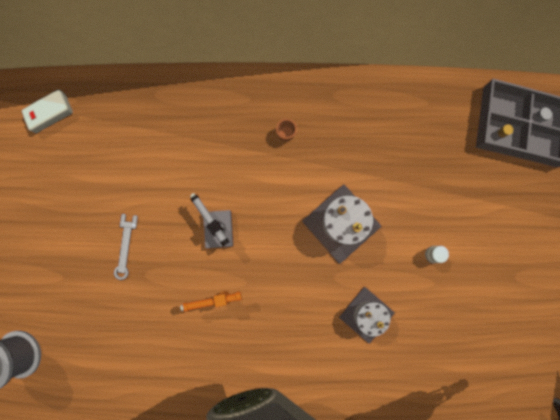

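Candidates for the gauge are the steel T in the grey holder (side 268,272; top 212,222) and the orange T lying down (side 342,285; top 212,302). Steel is the one meant. Candidates for the vessel are the large one (side 286,180; top 348,220) and the small one (side 368,178; top 372,318), and 130 mm is about 57 px, so the large one fits. Next I'll make close crops.

```bash
python3 - <<'E'
import cv2,numpy as np
s=cv2.imread("pics/side0.png");t=cv2.imread("pics/top0.png")
def crop(im,x,y,w,h,f): return cv2.resize(im[y:y+h,x:x+w],(400,300),interpolation=cv2.INTER_CUBIC)
a=np.hstack([crop(s,240,140,88,66,5),crop(t,300,180,88,66,5)])
b=np.hstack([crop(s,224,245,80,60,5),crop(t,170,185,88,66,5)])
cv2.imwrite("pics/crop0.png",np.vstack([a,b]))
E
cat > h.py <<'E'
import numpy as np,cv2
from scipy.spatial.transform import Rotation as R
from workcell import *
def cam(n):
    m=camera_model(n);q=m['rotation'];q=np.array(q)
    Rm=R.from_quat([q[1],q[2],q[3],q[0]]).as_matrix()
    K=np.array([[m['fx'],0,m['cx']],[0,m['fy'],m['cy']],[0,0,1]])
    return K,np.array(m['dist_coeffs']),np.array(m['xyz']),Rm
def ray(n,uv):
    K,d,c,Rm=cam(n)
    p=cv2.undistortPoints(np.array([[uv]],float),K,d)[0,0]
    return c,Rm@np.array([p[0],p[1],1])
def atz(n,uv,z):
    c,v=ray(n,uv);return c+v*(z-c[2])/v[2]
def proj(n,X):
    K,d,c,Rm=cam(n)
    X=np.atleast_2d(X);return cv2.projectPoints((X-c)@Rm,np.zeros(3),np.zeros(3),K,d)[0][:,0]
def tri(uvs,uvt):
    A=[];b=[]
    for n,u in(("side",uvs),("top",uvt)):
        c,v=ray(n,u);v/=np.linalg.norm(v);P=np.eye(3)-np.outer(v,v);A.append(P);b.append(P@c)
    x=np.linalg.lstsq(np.vstack(A),np.hstack(b),rcond=None);return x[0]
E
python3 - <<'E'
from h import *
for c in("side","top"):
    for l in("gauge","gauge_grip","holder","vessel","boss","valve","rod"):
        try:
            for r in find_in(c,l)[:4]: print(c,l,np.round(r['extent'],1),round(r['p'],2))
        except Exception as e: print(c,l,e)
E
```

```text
side gauge [332.3 256.6  14.5  52.8] 0.98
side gauge [231.2 261.3  56.6  22.7] 0.8
side gauge_grip [233.8 261.8  54.6  24. ] 0.97
side gauge_grip [332.2 255.3  20.   56.2] 0.86
side gauge_grip [251.5 271.2  37.5  26.7] 0.18
side holder [247.4 268.3  41.7  30.3] 0.73
side vessel [248.2 150.2  74.6  69.1] 0.74
side vessel [341.9 157.9  43.8  47. ] 0.6
side boss [253.7 151.8  64.1  65.5] 0.76
side boss [345.  157.5  44.8  49. ] 0.73
side boss [181.6 200.6  22.3  23.4] 0.58
side boss [247.8 269.   42.   28.8] 0.41
side rod [233.7 258.3  54.8  27.8] 0.57
top gauge [189.6 195.2  39.6  53.9] 0.93
top gauge [178.9 291.3  62.8  18.5] 0.77
top gauge [302.7 186.7  81.1  78.7] 0.45
top gauge_grip [179.8 291.3  63.   21.1] 0.68
top holder [202.1 209.7  29.7  35.2] 0.95
top vessel [304.8 185.1  76.1  77.3] 0.88
top vessel [338.6 287.2  55.1  57. ] 0.74
top boss [340.4 286.3  57.6  55.9] 0.83
top boss [300.4 186.9  82.1  78.7] 0.68
top rod [424.5 247.8  23.4  13.2] 0.62
```

View pics/crop0.png

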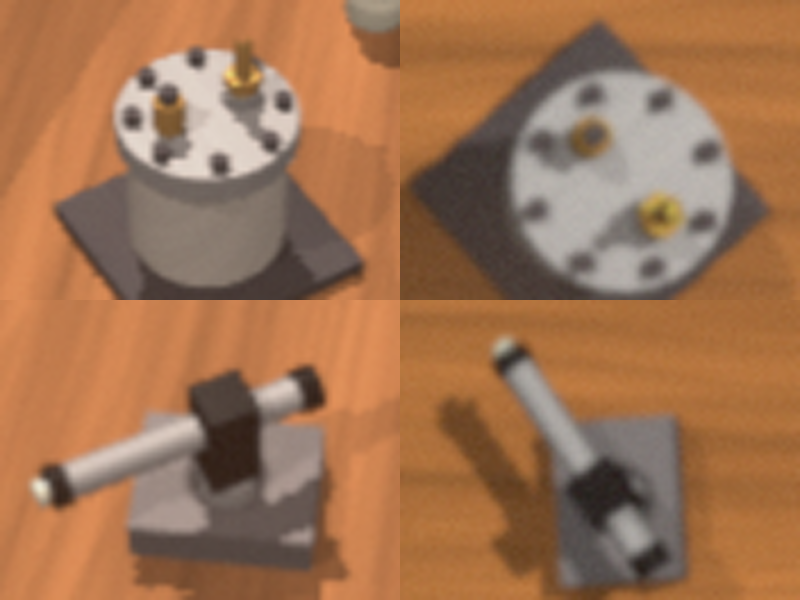

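```bash
cat > fit.py <<'E'
from h import *
from scipy.optimize import least_squares
def W(p,P): 
    c,s=np.cos(p[2]),np.sin(p[2]);P=np.asarray(P,float)
    return np.c_[p[0]+c*P[:,0]-s*P[:,1],p[1]+s*P[:,0]+c*P[:,1],P[:,2]]
# vessel measured
top={ (0,0,.104):(348.8,219.6),(-.022,0,.135):(357.4,227.2),(.024,0,.132):(342.2,209.8)}
side={(-.022,0,.150):(293.5,149.5),(-.022,0,.116):(293.5,157.6),(.024,0,.132):(277.2,160.5)}
def res(p):
    r=[]
    for n,d in(("top",top),("side",side)):
        r+=list((proj(n,W(p,list(d)))-np.array(list(d.values()))).ravel())
    return np.array(r)
x0=atz("top",(348.8,219.6),.104)
best=min((least_squares(res,[x0[0],x0[1],a]) for a in np.arange(0,6.3,.7)),key=lambda s:s.cost)
print("vessel",best.x,np.round(best.fun.reshape(-1,2),1).tolist());pv=best.x
print("boss",W(pv,[(-.022,0,.112)]))
# gauge: mouth z .006
tg={(.080,0,.068):(170+104*.22,185+45*.22),(-.043,0,.068):(170+246*.22,185+262*.22),(0,0,.086):(170+202*.22,185+190*.22)}
sg={(.080,0,.068):(224+44*.2,245+188*.2),(-.043,0,.068):(224+310*.2,245+86*.2),(0,0,.086):(224+222*.2,245+82*.2)}
def res2(p):
    r=[]
    for n,d in(("top",tg),("side",sg)):
        r+=list((proj(n,W(p,list(d)))-np.array(list(d.values()))).ravel())
    return np.array(r)
x0=atz("top",(214,227),.08)
best=min((least_squares(res2,[x0[0],x0[1],a]) for a in np.arange(0,6.3,.7)),key=lambda s:s.cost)
pg=best.x;print("gauge",pg,np.degrees(pg[2]),np.round(best.fun.reshape(-1,2),1).tolist())
def circ(x,y,z,r):
    t=np.linspace(0,2*np.pi,40);return np.c_[x+r*np.cos(t),y+r*np.sin(t),0*t+z]
V=[[(-.065,-.065,.01),(.065,-.065,.01),(.065,.065,.01),(-.065,.065,.01),(-.065,-.065,.01)],circ(0,0,.104,.05),circ(-.022,0,.112,.0105),circ(-.022,0,.15,.005),circ(.024,0,.132,.009),[(-.022,0,.112),(-.022,0,.155)]]
b=.012;G=[[(-b,-b,.086),(b,-b,.086),(b,b,.086),(-b,b,.086),(-b,-b,.086)],[(-.043,0,.068),(.08,0,.068)],[(-.043,.008,.068),(.08,.008,.068),(.08,-.008,.068),(-.043,-.008,.068),(-.043,.008,.068)],circ(0,0,.024,.0155)]
out=[]
for obj,p,reg in((V,pv,{"side":(240,140,88,66),"top":(300,180,88,66)}),(G,pg,{"side":(224,245,80,60),"top":(170,185,88,66)})):
    row=[]
    for n in("side","top"):
        im=cv2.imread(f"pics/{n}0.png");x,y,w,h=reg[n];f=400/w
        c=cv2.resize(im[y:y+h,x:x+w],(400,300),interpolation=cv2.INTER_CUBIC)
        for l in obj:
            q=(proj(n,W(p,l))-[x,y]+.5)*f
            cv2.polylines(c,[np.round(q).astype(int)],False,(0,255,0),1,cv2.LINE_AA)
        row.append(c)
    out.append(np.hstack(row))
cv2.imwrite("pics/fit1.png",np.vstack(out))
E
python3 fit.py
```

```text
vessel [ 0.55620092 -0.12760426  0.69976239] [[-1.3, 0.6], [-0.2, 0.2], [-0.3, -0.2], [0.2, -2.2], [-0.1, 0.1], [-0.5, -1.1]]
boss [[ 0.53937103 -0.14177305  0.112     ]]
gauge [0.54233908 0.14960949 0.62030145] 35.54065525119932 [[0.7, 1.2], [1.4, 0.7], [-1.5, -0.7], [-0.5, -0.8], [0.2, -1.0], [-0.9, 2.2]]
```

View pics/fit1.png

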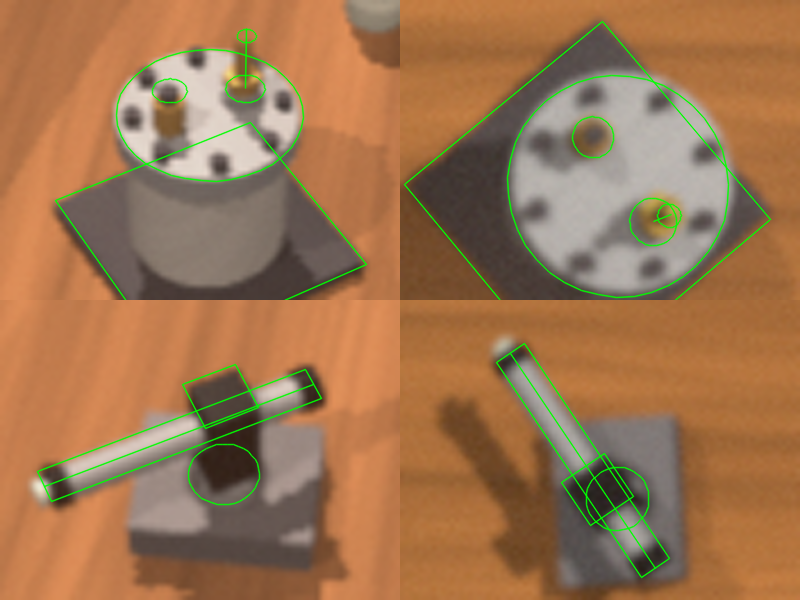

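The overlay shows the gauge's barrel, grip and pocket matching to about 1 px. The vessel's lid and plate also match, with the slender stem (nut and tip) at side 293,150–158 and the squat plug at side 277,163. That confirms the large vessel and the steel gauge. I'll refine the stem later, relative to the held gauge.

```bash
cat > mv.py <<'E'
from h import *
import sys
def T():
    s=get_state();q=s['orientation'];return s,R.from_quat([q[1],q[2],q[3],q[0]])
def goal(yaw): # tool x down, tool y at horizontal angle yaw
    y=np.array([np.cos(yaw),np.sin(yaw),0]);x=np.array([0,0,-1.]);return R.from_matrix(np.c_[x,y,np.cross(x,y)])
E
python3 - <<'E'
from mv import *
print(hold_point_z if 'hold_point_z' in globals() else [k for k in dir() if not k.startswith('_')])
s,r=T();print(np.round(r.as_matrix(),3),s['clock'])
yw=np.arctan2(r.as_matrix()[1,1],r.as_matrix()[0,1]);print("tool y yaw",np.degrees(yw))
for a in(125.5,-54.5):
    g=goal(np.radians(a));print(a,np.degrees((r.inv()*g).as_rotvec()))
E
```

```text
0.0187
[[ 0.     0.418 -0.909]
 [-0.    -0.909 -0.418]
 [-1.     0.     0.   ]] 0.8
tool y yaw -65.3180885556064
125.5 [ 1.69181910e+02 -1.72496153e-02 -3.53681346e-03]
-54.5 [-1.08180886e+01  2.38845994e-03 -1.16489081e-02]
```

Request:
step_arm(targets=[[[-5.4,0,0],[0,0,0],6],[[-5.4,0,0],[0,0,0],6],[[0,0,0],[0,-1,-1.8],6],[[0,0,0],[0,-2.2,-3.8],6],[[0,0,0],[0,-2.2,-3.8],6],[[0,0,0],[0,-2.2,-3.8],6],[[0,0,0],[0,-2.2,-3.8],6],[[0,0,0],[0,-2.2,-3.8],6],[[0,0,0],[0,-2.2,-3.8],6],[[0,0,0],[0,-2.2,-3.8],6]], force=60)

```text
clock: 1.8
tcp_pos: [0.3766, -0.2225, 0.2316]
orientation: [0.216, 0.674, 0.215, -0.673]
wrist_force: [-0.2, -0.6, -0.2]
finger_gap: 0.0601
```

Request:
step_arm(targets=[[[0,0,0],[0,-2.2,-3.8],6],[[0,0,0],[0,-2.2,-3.8],6],[[0,0,0],[0,-2.2,-3.8],6],[[0,0,0],[0,-2.2,-3.8],6],[[0,0,0],[0,-2.2,-3.8],6],[[0,0,0],[0,-2.2,-3.8],6],[[0,0,0],[0,-2.2,-3.8],6],[[0,0,0],[0,-2.2,-3.8],6],[[0,0,0],[0,-1.7,-2.9],6],[[0,0,0],[0,0,0],6]])

```text
clock: 2.8
tcp_pos: [0.5366, 0.1299, 0.2309]
orientation: [0.217, 0.673, 0.217, -0.673]
wrist_force: [0.3, -0.5, 0.5]
finger_gap: 0.06
```

```bash
cat > to.py <<'E'
from mv import *
# usage: to.py x y z yaw
x,y,z,a=map(float,sys.argv[1:5])
s,r=T();d=r.inv().apply(np.array([x,y,z])-s['tcp_pos'])*100
print("t",s['clock'],"tcp",np.round(s['tcp_pos'],4),"F",np.round(s['wrist_force'],2),"gap",round(s['finger_gap'],4),"q",np.round(s['joint_pos'],2))
print("shift cm",np.round(d,2),"turn",np.round(np.degrees((r.inv()*goal(np.radians(a))).as_rotvec()),2))
E
python3 to.py .5415 .149 .0423 -54.5
```

```text
t 2.8 tcp [0.5366 0.1299 0.2309] F [ 0.26 -0.52  0.54] gap 0.06 q [ 0.09  0.27 -0.02  1.29  0.    2.61]
shift cm [18.86 -1.26 -1.5 ] turn [ 0.26 -0.07  0.02]
```

Request:
step_arm(targets=[[[0,0,0],[0,-0.7,-0.8],6],[[0,0,0],[0,-0.6,-0.8],6],[[0,0,0],[2,0,0],6],[[0,0,0],[3,0,0],6],[[0,0,0],[3,0,0],6],[[0,0,0],[1,0,0],6],[[0,0,0],[0.5,0,0],6],[[0,0,0],[0,0,0],6],[[0,0,0],[0,0,0],6],[[0,0,0],[0,0,0],6]])

```text
clock: 3.8
tcp_pos: [0.5418, 0.1463, 0.1377]
orientation: [0.216, 0.674, 0.215, -0.673]
wrist_force: [-0.8, -0.1, -0.1]
finger_gap: 0.06
```

```bash
python3 to.py .5415 .149 .0423 -54.5; python3 - <<'E'
from h import *
o=[]
for n,(x,y) in(("side",(200,200)),("top",(150,165))):
    im=read_camera(n)[:,:,::-1];o.append(cv2.resize(im[y:y+120,x:x+120],(400,400),interpolation=cv2.INTER_CUBIC))
cv2.imwrite("pics/a1.png",np.hstack(o))
E
```

```text
t 3.8 tcp [0.5418 0.1463 0.1377] F [-0.81 -0.09 -0.08] gap 0.06 q [ 0.12  0.33 -0.17  1.07 -0.    2.64]
shift cm [ 9.54 -0.25 -0.11] turn [-0.03 -0.13 -0.07]
```

View pics/a1.png

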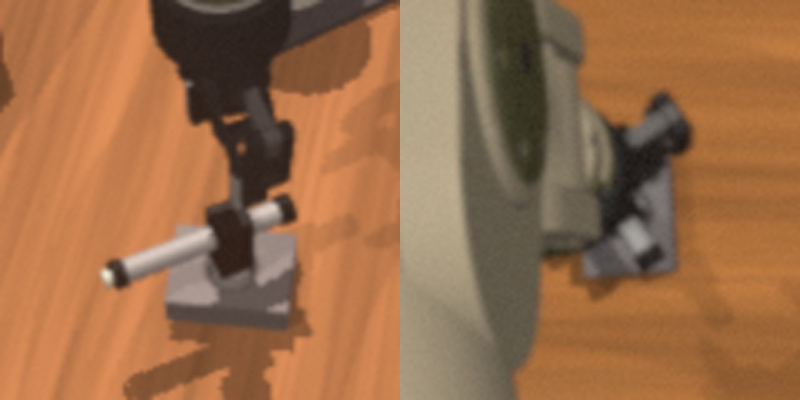

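Request:
step_arm(targets=[[[0,0,0],[1,-0.25,-0.1],6],[[0,0,0],[2,0,0],6],[[0,0,0],[2,0,0],6],[[0,0,0],[2,0,0],6],[[0,0,0],[1.5,0,0],6],[[0,0,0],[1,0,0],6],[[0,0,0],[0,0,0],6],[[0,0,0],[0,0,0],6],[[0,0,0],[0,0,0],6],[[0,0,0],[0,0,0],6]])

```text
clock: 4.9
tcp_pos: [0.5409, 0.1489, 0.0422]
orientation: [0.216, 0.674, 0.215, -0.673]
wrist_force: [0.3, 0.4, 0.1]
finger_gap: 0.0603
```

```bash
python3 to.py .5415 .149 .0423 -54.5; python3 - <<'E'
from h import *
o=[]
for n,(x,y) in(("side",(200,200)),("top",(150,165))):
    im=read_camera(n)[:,:,::-1];o.append(cv2.resize(im[y:y+120,x:x+120],(400,400),interpolation=cv2.INTER_CUBIC))
cv2.imwrite("pics/a2.png",np.hstack(o))
E
```

```text
t 4.9 tcp [0.5409 0.1489 0.0422] F [0.33 0.39 0.09] gap 0.0603 q [ 0.13  0.41 -0.3   0.86 -0.    2.65]
shift cm [-0.01  0.03 -0.05] turn [-0.02 -0.08 -0.05]
```

View pics/a2.png

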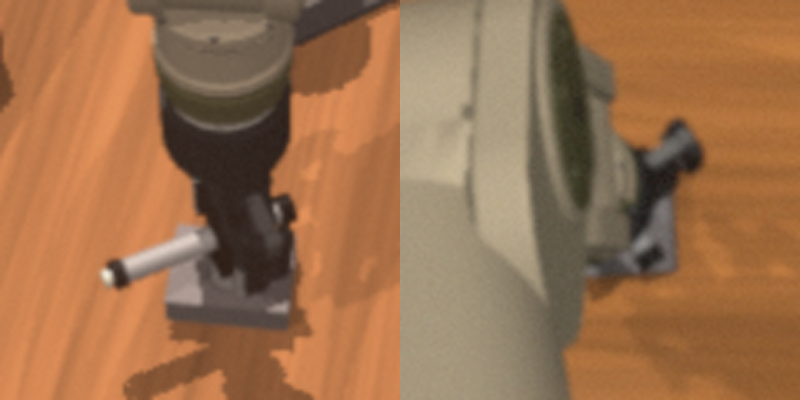

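The fingers straddle the grip and the gauge hasn't moved (rod end still at crop 110,275). I'll close now.

Request:
step_arm(targets=[[[0,0,0],[0,0,0],4],[[0,0,0],[0,0,0],3],[[0,0,0],[0,0,0],2.6],[[0,0,0],[0,0,0],2.3],[[0,0,0],[0,0,0],2],[[0,0,0],[0,0,0],1.5],[[0,0,0],[0,0,0],1.5],[[0,0,0],[0,0,0],1.5],[[0,0,0],[0,0,0],1.5],[[0,0,0],[0,0,0],1.5]], force=60)

```text
clock: 6.0
tcp_pos: [0.5402, 0.1488, 0.0414]
orientation: [0.216, 0.674, 0.215, -0.673]
wrist_force: [-0.6, 0.3, 2.9]
finger_gap: 0.0233
```

```bash
python3 to.py .5415 .149 .0423 -54.5; python3 -c "
from workcell import *;print(get_state()['ft_torque'])"
```

```text
t 6.0 tcp [0.5402 0.1488 0.0414] F [-0.62  0.32  2.9 ] gap 0.0233 q [ 0.13  0.41 -0.3   0.86 -0.    2.65]
shift cm [-0.09  0.06 -0.11] turn [-0.01 -0.01 -0.01]
[ 0.06392891  0.2277132  -0.03178425]
```

Request:
step_arm(targets=[[[0,0,0],[-0.3,0,0],1.5],[[0,0,0],[-0.6,0,0],1.5],[[0,0,0],[-1,0,0],1.5],[[0,0,0],[-2,0,0],1.5],[[0,0,0],[-3,0,0],1.5],[[0,0,0],[-4,0,0],1.5],[[0,0,0],[-4,0,0],1.5],[[0,0,0],[-3,0,0],1.5],[[0,0,0],[-0.5,0,0],1.5],[[0,0,0],[0,0,0],1.5]])

```text
clock: 7.0
tcp_pos: [0.5407, 0.1489, 0.2262]
orientation: [0.216, 0.674, 0.215, -0.673]
wrist_force: [-0.5, 0.7, -3.6]
finger_gap: 0.0232
```

```bash
python3 to.py .5394 -.1418 .225 -54.5; python3 - <<'E'
from h import *
o=[]
for n,(x,y) in(("side",(160,150)),("top",(130,145))):
    im=read_camera(n)[:,:,::-1];o.append(cv2.resize(im[y:y+180,x:x+180],(400,400),interpolation=cv2.INTER_CUBIC))
cv2.imwrite("pics/a3.png",np.hstack(o))
E
```

```text
t 7.0 tcp [0.5407 0.1489 0.2262] F [-0.53  0.67 -3.55] gap 0.0232 q [ 0.13  0.29 -0.01  1.28 -0.    2.65]
shift cm [ 0.12 23.59 16.98] turn [-0.02 -0.11 -0.07]
```

View pics/a3.png

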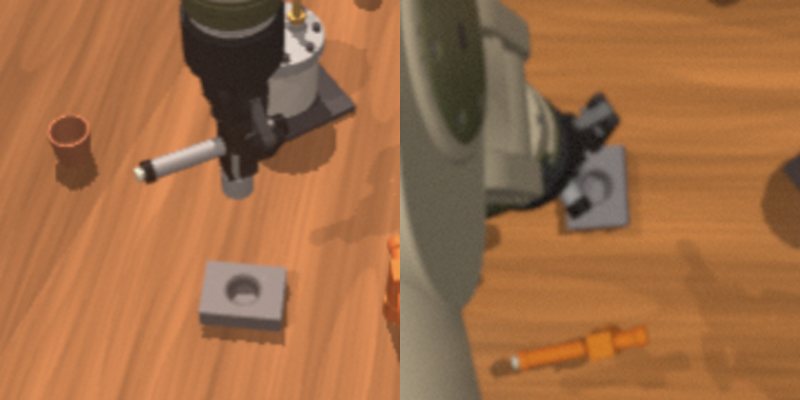

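```bash
python3 - <<'E'
from h import *
s0=cv2.imread("pics/side0.png");t0=cv2.imread("pics/top0.png")
o=[]
im=read_camera("side")[:,:,::-1];cv2.imwrite("pics/side3.png",im)
tm=read_camera("top")[:,:,::-1];cv2.imwrite("pics/top3.png",tm)
def c(im,x,y,w,h):
    r=cv2.resize(im[y:y+h,x:x+w],(400,300),interpolation=cv2.INTER_CUBIC)
    for i in range(0,w,5):cv2.putText(r,str(x+i),(int(i*400/w),8),0,.27,(255,255,0),1)if i%10==0 else 0;cv2.line(r,(int(i*400/w),10),(int(i*400/w),14),(255,255,0),1)
    for i in range(0,h,5):cv2.line(r,(0,int(i*300/h)),(4,int(i*300/h)),(255,255,0),1);cv2.putText(r,str(y+i),(6,int(i*300/h)+3),0,.27,(255,255,0),1)
    return r
cv2.imwrite("pics/z1.png",np.vstack([np.hstack([c(s0,268,142,40,30),c(t0,335,205,40,30)]),np.hstack([c(im,245,262,48,36),c(tm,198,208,48,36)])]))
E
```

```text
(no output)
```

View pics/z1.png

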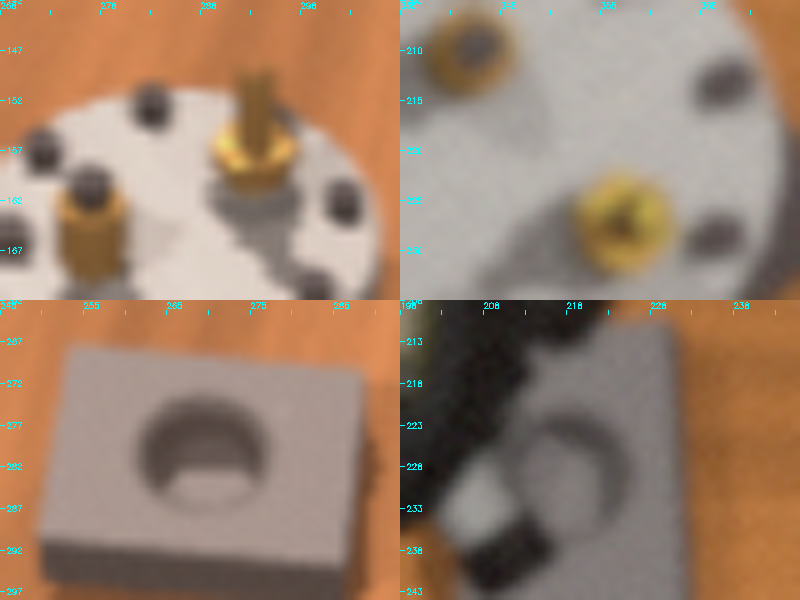

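```bash
python3 - <<'E'
from h import *
print("pocket side",atz("side",(268.9,280.1),.024),"top",atz("top",(217.9,228.6),.024),"tri",tri((268.9,280.1),(217.9,228.6)))
# lid centres from ellipse
for e in(0,.004,.008,.012):
    print(e,"side tip",np.round(atz("side",(293.1,149.1),.146+e),4),"side nuttop",np.round(atz("side",(293.0,156.2),.120+e),4),"top nut",np.round(atz("top",(357.3,226.9),.12+e),4))
E
```

```text
pocket side [0.54036141 0.15151017 0.024     ] top [0.54133031 0.14814395 0.024     ] tri [0.54134285 0.14878983 0.01937456]
0 side tip [ 0.5403 -0.1397  0.146 ] side nuttop [ 0.5407 -0.1427  0.12  ] top nut [ 0.5415 -0.1447  0.12  ]
0.004 side tip [ 0.5396 -0.1354  0.15  ] side nuttop [ 0.54   -0.1385  0.124 ] top nut [ 0.5412 -0.144   0.124 ]
0.008 side tip [ 0.539  -0.1311  0.154 ] side nuttop [ 0.5393 -0.1343  0.128 ] top nut [ 0.5409 -0.1432  0.128 ]
0.012 side tip [ 0.5383 -0.1268  0.158 ] side nuttop [ 0.5387 -0.1301  0.132 ] top nut [ 0.5406 -0.1425  0.132 ]
```

Request:
step_arm(targets=[[[0,0,0],[0,1.4,1],1.5],[[0,0,0],[0,2.8,2],1.5],[[0,0,0],[0,3.4,2.4],1.5],[[0,0,0],[0,3.4,2.4],1.5],[[0,0,0],[0,3.4,2.4],1.5],[[0,0,0],[0,3.4,2.4],1.5],[[0,0,0],[0,3,2.2],1.5],[[0,0,0],[0,2,1.5],1.5],[[0,0,0],[0,1,0.7],1.5],[[0,0,0],[0,0,0],1.5]])

```text
clock: 8.2
tcp_pos: [0.5393, -0.1447, 0.2239]
orientation: [-0.214, -0.673, -0.215, 0.674]
wrist_force: [0.5, -0.1, -2.4]
finger_gap: 0.0232
```

Request:
step_arm(targets=[[[0,0,0],[0,0,0],1.5],[[0,0,0],[0,0,0],1.5],[[0,0,0],[0.5,0,0],1.5],[[0,0,0],[0.5,0,0],1.5],[[0,0,0],[0,0,0],1.5],[[0,0,0],[0,0,0],1.5],[[0,0,0],[0,0,0],1.5],[[0,0,0],[0,0,0],1.5],[[0,0,0],[0,0,0],1.5],[[0,0,0],[0,0,0],1.5]])

```text
clock: 9.2
tcp_pos: [0.5399, -0.1437, 0.2154]
orientation: [0.216, 0.674, 0.215, -0.673]
wrist_force: [0.1, -0.5, -2.7]
finger_gap: 0.0233
```

```bash
python3 to.py .5405 -.1437 .20 -54.5; python3 - <<'E'
from h import *
o=[]
im=read_camera("side")[:,:,::-1];cv2.imwrite("pics/side4.png",im)
tm=read_camera("top")[:,:,::-1];cv2.imwrite("pics/top4.png",tm)
o=[cv2.resize(a[y:y+100,x:x+100],(400,400),interpolation=cv2.INTER_CUBIC) for a,x,y in((im,240,100),(tm,310,175))]
cv2.imwrite("pics/a4.png",np.hstack(o))
E
```

```text
t 9.2 tcp [ 0.5399 -0.1437  0.2154] F [ 0.12 -0.53 -2.71] gap 0.0233 q [-0.4   0.29 -0.03  1.25 -0.    2.12]
shift cm [ 1.54  0.03 -0.05] turn [-0.02 -0.   -0.01]
```

View pics/a4.png

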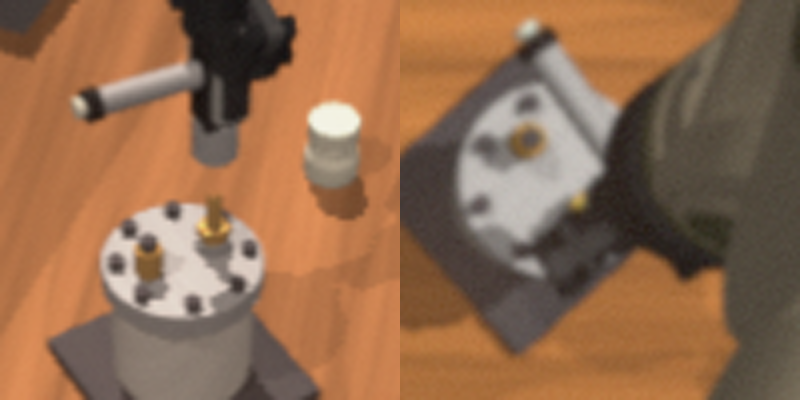

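```bash
python3 - <<'E'
from h import *
a=cv2.imread("pics/side4.png")[128:161,271:315]
cv2.imwrite("pics/z2.png",cv2.resize(a,(792,594),interpolation=cv2.INTER_CUBIC))
t=np.linspace(0,2*np.pi,60)
q=proj("side",np.c_[.5399+.014*np.cos(t),-.1437+.014*np.sin(t),0*t+.180])
print(q.min(0),q.max(0),((q.max(0)-[271,128]+.5)*18), ((q.min(0)-[271,128]+.5)*18))
E
```

```text
[287.80972501 133.25906859] [299.84000784 141.20600238] [528.12014113 246.7080429 ] [311.57505017 103.66323456]
```

View pics/z2.png

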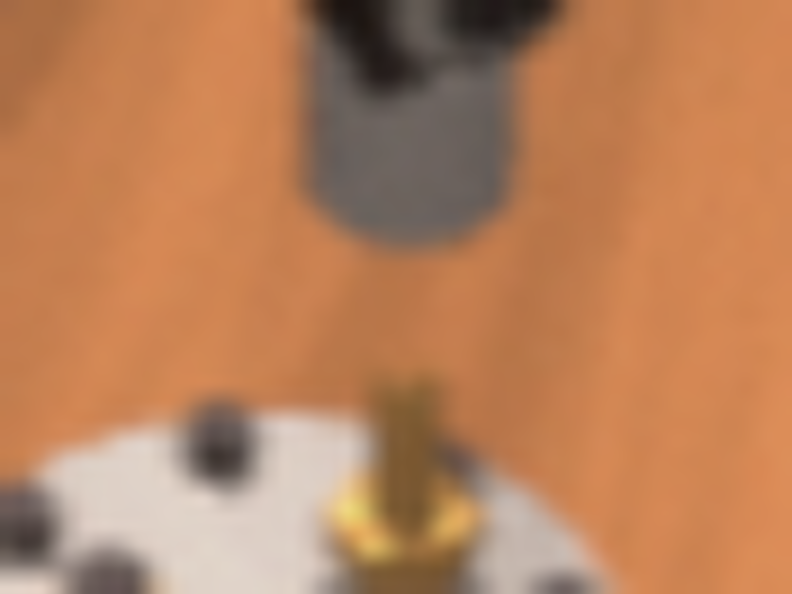

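Request:
step_arm(targets=[[[0,0,0],[0.3,-0.14,-0.1],1.5],[[0,0,0],[0.5,0,0],1.5],[[0,0,0],[0.5,0,0],1.5],[[0,0,0],[0.3,0,0],1.5],[[0,0,0],[0,0,0],1.5],[[0,0,0],[0,0,0],1.5],[[0,0,0],[0,0,0],1.5],[[0,0,0],[0,0,0],1.5],[[0,0,0],[0,0,0],1.5],[[0,0,0],[0,0,0],1.5]])

```text
clock: 10.3
tcp_pos: [0.5399, -0.142, 0.1994]
orientation: [0.216, 0.674, 0.215, -0.673]
wrist_force: [0.8, -0.6, -2.9]
finger_gap: 0.0231
```

```bash
python3 to.py .5405 -.142 .199 -54.5; python3 - <<'E'
from h import *
im=read_camera("side")[:,:,::-1];tm=read_camera("top")[:,:,::-1];cv2.imwrite("pics/side5.png",im);cv2.imwrite("pics/top5.png",tm)
a=cv2.resize(im[134:167,276:310],(400,388),interpolation=cv2.INTER_CUBIC)
b=cv2.resize(tm[205:239,340:374],(388,388),interpolation=cv2.INTER_CUBIC)
cv2.imwrite("pics/z3.png",np.hstack([a,b]))
p=get_state()['tcp_pos'];t=np.linspace(0,2*np.pi,60);f=400/34
for z in(p[2]-.0355,):
    q=(proj("side",np.c_[p[0]+.014*np.cos(t),p[1]+.014*np.sin(t),0*t+z])-[276,134]+.5)*f;print(q.min(0),q.max(0))
for x,y,z in((p[0],p[1],.1635),(.5399,-.139,.146),(.5399,-.142,.146),(.5399,-.144,.146)): print(x,y,z,(proj("side",[x,y,z])-[276,134]+.5)*f)
E
```

```text
t 10.3 tcp [ 0.5399 -0.142   0.1994] F [ 0.8  -0.61 -2.94] gap 0.0231 q [-0.4   0.29 -0.06  1.22 -0.    2.12]
shift cm [ 0.04  0.04 -0.04] turn [-0.02 -0.   -0.01]
[142.54193635  63.78258618] [282.70489072 157.58298165]
0.5399046897080307 -0.14193240380602284 0.1635 [[212.5709516  111.71220969]]
0.5399 -0.139 0.146 [[208.59156359 186.11027727]]
0.5399 -0.142 0.146 [[211.15529777 176.21083765]]
0.5399 -0.144 0.146 [[212.85924273 169.6313619 ]]
```

View pics/z3.png

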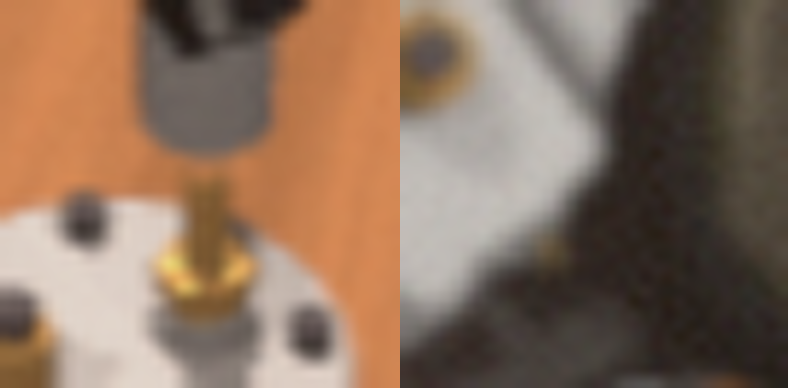

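Request:
step_arm(targets=[[[0,0,0],[0.2,0,0],1.5],[[0,0,0],[0.2,0,0],1.5],[[0,0,0],[0.2,0,0],1.5],[[0,0,0],[0.2,0,0],1.5],[[0,0,0],[0.2,0,0],1.5],[[0,0,0],[0.2,0,0],1.5],[[0,0,0],[0.2,0,0],1.5],[[0,0,0],[0.1,0,0],1.5],[[0,0,0],[0,0,0],1.5],[[0,0,0],[0,0,0],1.5]])

```text
clock: 11.4
tcp_pos: [0.5399, -0.142, 0.1843]
orientation: [0.216, 0.673, 0.215, -0.673]
wrist_force: [0.7, -0.3, -1.7]
finger_gap: 0.0233
```

```bash
python3 to.py .5405 -.142 .199 -54.5; python3 - <<'E'
from h import *
print(get_state()['ft_torque'])
im=read_camera("side")[:,:,::-1]
a=cv2.resize(im[134:167,276:310],(400,388),interpolation=cv2.INTER_CUBIC)
cv2.imwrite("pics/z4.png",a)
E
```

```text
t 11.4 tcp [ 0.5399 -0.142   0.1843] F [ 0.7  -0.28 -1.7 ] gap 0.0233 q [-0.4   0.3  -0.09  1.18 -0.    2.12]
shift cm [-1.47  0.04 -0.05] turn [-0.02  0.   -0.01]
[ 3.67399797e-05 -4.11244633e-02 -2.11174362e-02]
```

View pics/z4.png

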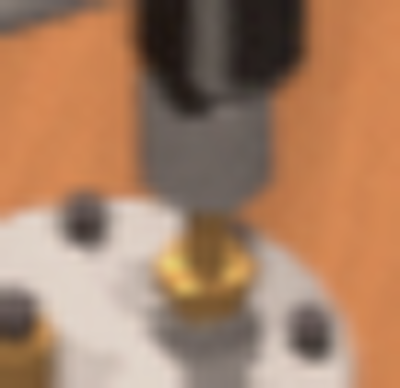

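Request:
step_arm(targets=[[[0,0,0],[0.1,0,0],1.5],[[0,0,0],[0.1,0,0],1.5],[[0,0,0],[0.1,0,0],1.5],[[0,0,0],[0.1,0,0],1.5],[[0,0,0],[0.1,0,0],1.5],[[0,0,0],[0.1,0,0],1.5],[[0,0,0],[0,0,0],1.5],[[0,0,0],[0,0,0],1.5],[[0,0,0],[0,0,0],1.5],[[0,0,0],[0,0,0],1.5]])

```text
clock: 12.45
tcp_pos: [0.5401, -0.1424, 0.1786]
orientation: [0.216, 0.674, 0.215, -0.673]
wrist_force: [0.1, -3.1, -0.1]
finger_gap: 0.0238
```

```bash
python3 to.py .5405 -.142 .199 -54.5;python3 -c "
from workcell import *;print(get_state()['ft_torque'])"
```

```text
t 12.45 tcp [ 0.5401 -0.1424  0.1786] F [ 0.13 -3.05 -0.08] gap 0.0238 q [-0.4   0.3  -0.1   1.17 -0.    2.12]
shift cm [-2.04 -0.01 -0.05] turn [-0.04  0.01 -0.07]
[-0.91147663  0.00678583  0.06154118]
```

Request:
step_arm(targets=[[[0,0,0],[-0.15,0,0],1.5],[[0,0,0],[0,0.1,0.07],1.5],[[0,0,0],[0,0.1,0.07],1.5],[[0,0,0],[0,0,0],1.5],[[0,0,0],[0.1,0,0],1.5],[[0,0,0],[0.1,0,0],1.5],[[0,0,0],[0.1,0,0],1.5],[[0,0,0],[0,0,0],1.5],[[0,0,0],[0,0,0],1.5],[[0,0,0],[0,0,0],1.5]])

```text
clock: 13.45
tcp_pos: [0.5399, -0.1444, 0.1768]
orientation: [0.216, 0.674, 0.215, -0.673]
wrist_force: [-0.3, 0.2, -3.2]
finger_gap: 0.0229
```

```bash
python3 to.py .5405 -.142 .199 -54.5;python3 -c "
from workcell import *;print(get_state()['ft_torque'])"
```

```text
t 13.45 tcp [ 0.5399 -0.1444  0.1768] F [-0.26  0.22 -3.18] gap 0.0229 q [-0.4   0.3  -0.1   1.17 -0.    2.12]
shift cm [-2.22 -0.16 -0.18] turn [-0.02 -0.   -0.01]
[ 0.03777341  0.03171571 -0.00993065]
```

Contact is gone now. I'll descend slowly.

Request:
step_arm(targets=[[[0,0,0],[0.1,0,0],1.5],[[0,0,0],[0.1,0,0],1.5],[[0,0,0],[0.1,0,0],1.5],[[0,0,0],[0.1,0,0],1.5],[[0,0,0],[0,0,0],1.5],[[0,0,0],[0,0,0],1.5],[[0,0,0],[0,0,0],1.5],[[0,0,0],[0,0,0],1.5],[[0,0,0],[0,0,0],1.5],[[0,0,0],[0,0,0],1.5]])

```text
clock: 14.45
tcp_pos: [0.5399, -0.1444, 0.1728]
orientation: [-0.216, -0.673, -0.215, 0.673]
wrist_force: [-0.7, 0.9, -3.4]
finger_gap: 0.0231
```

```bash
python3 to.py .5405 -.142 .199 -54.5;python3 -c "
from workcell import *;print(get_state()['ft_torque'])"
```

```text
t 14.45 tcp [ 0.5399 -0.1444  0.1728] F [-0.7   0.88 -3.43] gap 0.0231 q [-0.4   0.31 -0.11  1.16 -0.    2.12]
shift cm [-2.62 -0.16 -0.19] turn [-0.02  0.   -0.  ]
[-0.00251637 -0.01020621  0.01184318]
```

Request:
step_arm(targets=[[[0,0,0],[0.1,0,0],1.5],[[0,0,0],[0.1,0,0],1.5],[[0,0,0],[0.1,0,0],1.5],[[0,0,0],[0.1,0,0],1.5],[[0,0,0],[0,0,0],1.5],[[0,0,0],[0,0,0],1.5],[[0,0,0],[0,0,0],1.5],[[0,0,0],[0,0,0],1.5],[[0,0,0],[0,0,0],1.5],[[0,0,0],[0,0,0],1.5]])

```text
clock: 15.45
tcp_pos: [0.5399, -0.1444, 0.1688]
orientation: [0.216, 0.673, 0.215, -0.673]
wrist_force: [-0.4, 0.2, -2.7]
finger_gap: 0.0233
```

```bash
python3 to.py .5405 -.142 .199 -54.5;python3 -c "
from workcell import *;print(get_state()['ft_torque'])"
```

```text
t 15.45 tcp [ 0.5399 -0.1444  0.1688] F [-0.4   0.19 -2.75] gap 0.0233 q [-0.4   0.31 -0.12  1.15 -0.    2.12]
shift cm [-3.02 -0.16 -0.19] turn [-0.02  0.   -0.01]
[-0.04620322 -0.03851202  0.00333558]
```

Request:
step_arm(targets=[[[0,0,0],[0.1,0,0],1.5],[[0,0,0],[0.1,0,0],1.5],[[0,0,0],[0.1,0,0],1.5],[[0,0,0],[0.1,0,0],1.5],[[0,0,0],[0,0,0],1.5],[[0,0,0],[0,0,0],1.5],[[0,0,0],[0,0,0],1.5],[[0,0,0],[0,0,0],1.5],[[0,0,0],[0,0,0],1.5],[[0,0,0],[0,0,0],1.5]])

```text
clock: 16.45
tcp_pos: [0.54, -0.1444, 0.165]
orientation: [0.216, 0.674, 0.215, -0.673]
wrist_force: [-0.7, 1.3, 5.2]
finger_gap: 0.0229
```

```bash
python3 to.py .5405 -.142 .199 -54.5;python3 -c "
from workcell import *;print(get_state()['ft_torque'])"
```

```text
t 16.45 tcp [ 0.54   -0.1444  0.165 ] F [-0.73  1.32  5.2 ] gap 0.0229 q [-0.4   0.31 -0.12  1.14 -0.    2.12]
shift cm [-3.4  -0.17 -0.18] turn [-0.02 -0.01 -0.02]
[ 1.56006795e-01  4.47317018e-01 -3.11555779e-06]
```

Request:
step_arm(targets=[[[0,0,0],[0.05,0,0],1.5],[[0,0,0],[0.05,0,0],1.5],[[0,0,0],[0.05,0,0],1.5],[[0,0,0],[0.05,0,0],1.5],[[0,0,0],[0.05,0,0],1.5],[[0,0,0],[0,0,0],1.5],[[0,0,0],[0,0,0],1.5],[[0,0,0],[0,0,0],1.5],[[0,0,0],[0,0,0],1.5],[[0,0,0],[0,0,0],1.5]])

```text
clock: 17.45
tcp_pos: [0.54, -0.1444, 0.1626]
orientation: [0.216, 0.674, 0.215, -0.673]
wrist_force: [-2.8, 1.0, 6.1]
finger_gap: 0.0236
```

```bash
python3 to.py .5405 -.142 .199 -54.5;python3 - <<'E'
from h import *
print(get_state()['ft_torque'])
im=read_camera("side")[:,:,::-1];print(get_state()['wrist_force'])
cv2.imwrite("pics/z5.png",cv2.resize(im[100:200,240:340],(500,500),interpolation=cv2.INTER_CUBIC))
E
```

```text
t 17.45 tcp [ 0.54   -0.1444  0.1626] F [-2.79  1.02  6.13] gap 0.0236 q [-0.4   0.31 -0.13  1.13 -0.    2.12]
shift cm [-3.64 -0.17 -0.18] turn [-0.02 -0.01 -0.02]
[0.25440567 0.47413991 0.01867255]
[-1.9989354   0.38983314  6.16042598]
```

View pics/z5.png

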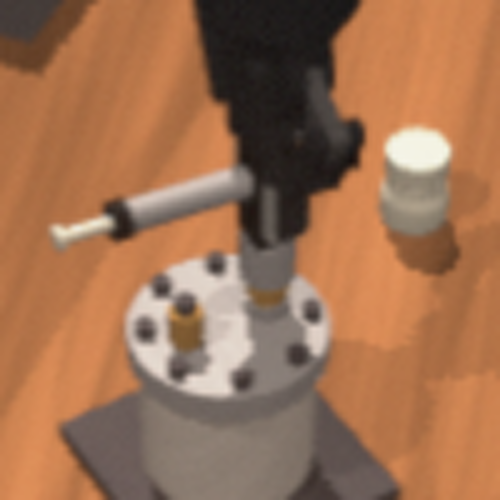

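Request:
step_arm(targets=[[[0,0,0],[0.03,0,0],1.5],[[0,0,0],[0.03,0,0],1.5],[[0,0,0],[0.03,0,0],1.5],[[0,0,0],[0.03,0,0],1.5],[[0,0,0],[0.03,0,0],1.5],[[0,0,0],[0,0,0],1.5],[[0,0,0],[0,0,0],1.5],[[0,0,0],[0,0,0],1.5],[[0,0,0],[0,0,0],1.5],[[0,0,0],[0,0,0],1.5]])

```text
clock: 18.5
tcp_pos: [0.54, -0.1444, 0.1613]
orientation: [0.216, 0.674, 0.215, -0.673]
wrist_force: [-1.5, 1.0, 6.2]
finger_gap: 0.0233
```

```bash
cat > f.py <<'E'
from h import *
read_camera("side");a=get_state();read_camera("side");b=get_state()
print(a['clock'],a['tcp_pos'],a['wrist_force'],b['wrist_force'],a['ft_torque'])
E
python3 f.py
```

```text
18.55 [ 0.54004881 -0.14441151  0.16125039] [-1.75684111  1.28188687  7.36364182] [-2.80667422  0.74199542  6.6036563 ] [ 0.24641932  0.54833252 -0.02065259]
```

Request:
step_arm(targets=[[[0,0,0],[0.02,0,0],1.5],[[0,0,0],[0.02,0,0],1.5],[[0,0,0],[0.02,0,0],1.5],[[0,0,0],[0.02,0,0],1.5],[[0,0,0],[0.02,0,0],1.5],[[0,0,0],[0,0,0],1.5],[[0,0,0],[0,0,0],1.5],[[0,0,0],[0,0,0],1.5],[[0,0,0],[0,0,0],1.5],[[0,0,0],[0,0,0],1.5]])

```text
clock: 19.6
tcp_pos: [0.5401, -0.1444, 0.1604]
orientation: [0.216, 0.674, 0.215, -0.673]
wrist_force: [-3.1, 2.5, 7.5]
finger_gap: 0.0231
```

```bash
python3 f.py
```

```text
19.65 [ 0.54003541 -0.1444024   0.16035671] [-3.07708473  1.30326462  7.24689671] [-2.98741711  2.02410763  8.13150167] [ 0.19183813  0.62706088 -0.02846534]
```

Request:
step_arm(targets=[[[0,0,0],[0.02,0,0.03],1.5],[[0,0,0],[0.02,0,0],1.5],[[0,0,0],[0.02,0,0],1.5],[[0,0,0],[0.02,0,0],1.5],[[0,0,0],[0,0,0],1.5],[[0,0,0],[0,0,0],1.5],[[0,0,0],[0,0,0],1.5],[[0,0,0],[0,0,0],1.5],[[0,0,0],[0,0,0],1.5],[[0,0,0],[0,0,0],1.5]])

```text
clock: 20.7
tcp_pos: [0.54, -0.1445, 0.1597]
orientation: [0.216, 0.674, 0.215, -0.673]
wrist_force: [-1.9, 1.6, 8.7]
finger_gap: 0.0237
```

```bash
python3 f.py
```

```text
20.75 [ 0.54003708 -0.14448238  0.1597759 ] [-2.09604781  1.77686984  8.58088177] [-2.74619159  1.7471012   8.067463  ] [ 0.42329297  0.54765938 -0.01502162]
```

Request:
step_arm(targets=[[[0,0,0],[0.02,0,0],1.5],[[0,0,0],[0.02,0,0],1.5],[[0,0,0],[0.02,0,0],1.5],[[0,0,0],[0,0,0],1.5],[[0,0,0],[0,0,0],1.5],[[0,0,0],[0,0,0],1.5],[[0,0,0],[0,0,0],1.5],[[0,0,0],[0,0,0],1.5],[[0,0,0],[0,0,0],1.5],[[0,0,0],[0,0,0],1.5]])

```text
clock: 21.8
tcp_pos: [0.5401, -0.1445, 0.1597]
orientation: [0.216, 0.674, 0.215, -0.673]
wrist_force: [-3.7, 1.7, 11.4]
finger_gap: 0.0232
```

```bash
python3 f.py
```

```text
21.85 [ 0.54010055 -0.14450166  0.15971624] [-3.67596339  2.79457908 10.53837364] [-3.33538883  1.60308777 12.10097402] [0.46082248 0.74739504 0.02469172]
```

Request:
step_arm(targets=[[[0,0,0],[0.02,0,0],1.5],[[0,0,0],[0,0,0],1.5],[[0,0,0],[0,0,0],1.5],[[0,0,0],[0,0,0],1.5],[[0,0,0],[0,0,0],1.5],[[0,0,0],[0,0,0],1.5],[[0,0,0],[0,0,0],1.5],[[0,0,0],[0,0,0],1.5],[[0,0,0],[0,0,0],1.5],[[0,0,0],[0,0,0],1.5]])

```text
clock: 22.9
tcp_pos: [0.5401, -0.1445, 0.1597]
orientation: [0.216, 0.674, 0.215, -0.673]
wrist_force: [-3.2, 1.8, 12.9]
finger_gap: 0.0233
```

```bash
python3 f.py; python3 - <<'E'
from h import *
im=read_camera("side")[:,:,::-1]
cv2.imwrite("pics/z6.png",cv2.resize(im[100:200,240:340],(500,500),interpolation=cv2.INTER_CUBIC))
E
```

```text
22.95 [ 0.54008521 -0.14448193  0.15967588] [-2.96329716  2.34838582 11.80904878] [-3.40500298  1.38073225 12.0555416 ] [ 0.5658726   0.88135984 -0.01593063]
```

View pics/z6.png

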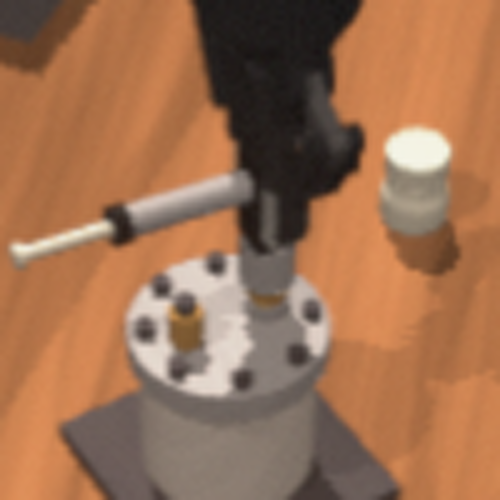

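Held at the stop with about 15 N: z stayed constant while the force rose, and the rod is out about 40 mm (crop 18,255 to 108,228). Now I'll hold a little longer and lift.

Request:
step_arm(targets=[[[0,0,0],[0,0,0],1.5],[[0,0,0],[0,0,0],1.5],[[0,0,0],[0,0,0],1.5],[[0,0,0],[-0.2,0,0],1.5],[[0,0,0],[-0.5,0,0],1.5],[[0,0,0],[-1,0,0],1.5],[[0,0,0],[-1.5,0,0],1.5],[[0,0,0],[-2,0,0],1.5],[[0,0,0],[-1.3,0,0],1.5],[[0,0,0],[-0.5,0,0],1.5]])

```text
clock: 24.05
tcp_pos: [0.5402, -0.1449, 0.2292]
orientation: [0.216, 0.674, 0.215, -0.673]
wrist_force: [0.2, 0.1, -3.7]
finger_gap: 0.0236
```

```bash
python3 to.py .5407 .1489 .2262 -54.5; python3 - <<'E'
from h import *
im=read_camera("side")[:,:,::-1];cv2.imwrite("pics/side6.png",im)
cv2.imwrite("pics/z7.png",cv2.resize(im[80:220,220:360],(560,560),interpolation=cv2.INTER_CUBIC))
E
```

```text
t 24.05 tcp [ 0.5402 -0.1449  0.2292] F [ 0.22  0.07 -3.69] gap 0.0236 q [-0.41  0.28 -0.    1.29 -0.    2.12]
shift cm [  0.28 -23.89 -17.09] turn [-0.02 -0.02 -0.07]
```

View pics/z7.png

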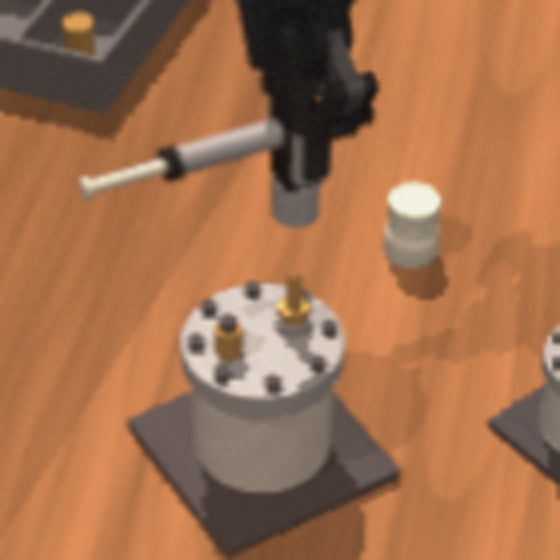

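The stem has sprung back, the rod is out, and the gauge is upright in the gripper. Back to the holder.

Request:
step_arm(targets=[[[0,0,0],[0,-1.4,-1],1.5],[[0,0,0],[0,-2.5,-1.8],1.5],[[0,0,0],[0,-3,-2.1],1.5],[[0,0,0],[0,-3,-2.1],1.5],[[0,0,0],[0,-3,-2.2],1.5],[[0,0,0],[0,-3,-2.2],1.5],[[0,0,0],[0,-3,-2.2],1.5],[[0,0,0],[0,-2.5,-1.8],1.5],[[0,0,0],[0,-1.5,-1.1],1.5],[[0,0,0],[0,-0.8,-0.5],1.5]])

```text
clock: 25.1
tcp_pos: [0.5393, 0.1495, 0.2269]
orientation: [-0.216, -0.672, -0.217, 0.674]
wrist_force: [0.4, -0.6, -3.3]
finger_gap: 0.0235
```

Request:
step_arm(targets=[[[0,0,0],[0,0,0],1.5],[[0,0,0],[0,0,0],1.5],[[0,0,0],[2,0,0],1.5],[[0,0,0],[3,0,0],1.5],[[0,0,0],[3,0,0],1.5],[[0,0,0],[2,0,0],1.5],[[0,0,0],[1,0,0],1.5],[[0,0,0],[0,0,0],1.5],[[0,0,0],[0,0,0],1.5],[[0,0,0],[0,0,0],1.5]])

```text
clock: 26.1
tcp_pos: [0.5417, 0.147, 0.1197]
orientation: [0.216, 0.674, 0.215, -0.673]
wrist_force: [0.5, 0.2, -1.6]
finger_gap: 0.0229
```

```bash
python3 to.py .5402 .1489 .0414 -54.5; python3 - <<'E'
from h import *
im=read_camera("side")[:,:,::-1]
x,y=235,240
f=10
a=cv2.resize(im[y:y+60,x:x+60],(600,600),interpolation=cv2.INTER_CUBIC);cv2.imwrite("pics/z8.png",a)
p=get_state()['tcp_pos'];t=np.linspace(0,2*np.pi,60)
q=(proj("side",np.c_[p[0]+.014*np.cos(t),p[1]+.014*np.sin(t),0*t+p[2]-.0355])-[x,y]+.5)*f;print(q.min(0),q.max(0))
E
```

```text
t 26.1 tcp [0.5417 0.147  0.1197] F [ 0.54  0.16 -1.55] gap 0.0229 q [ 0.12  0.34 -0.19  1.03 -0.    2.64]
shift cm [ 7.83 -0.26  0.03] turn [-0.04 -0.13 -0.08]
[268.74870993 180.63867189] [402.86743126 292.85717191]
```

View pics/z8.png

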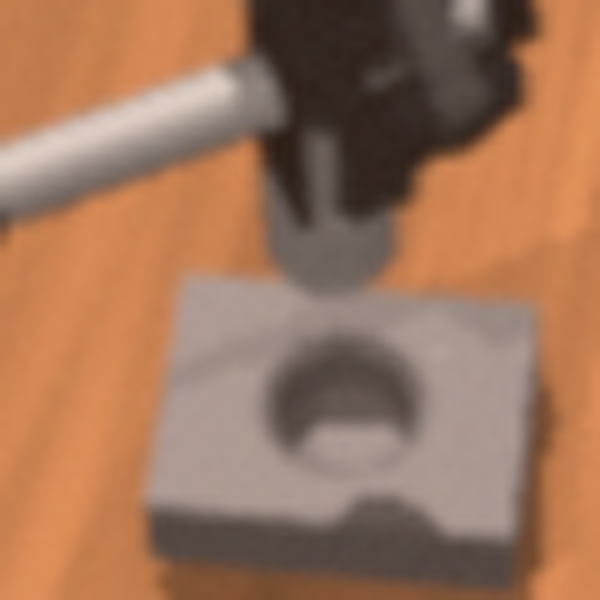

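Request:
step_arm(targets=[[[0,0,0],[0,-0.26,0.02],1.5],[[0,0,0],[1,0,0],1.5],[[0,0,0],[1.5,0,0],1.5],[[0,0,0],[1.5,0,0],1.5],[[0,0,0],[1,0,0],1.5],[[0,0,0],[0.5,0,0],1.5],[[0,0,0],[0,0,0],1.5],[[0,0,0],[0,0,0],1.5],[[0,0,0],[0,0,0],1.5],[[0,0,0],[0,0,0],1.5]])

```text
clock: 27.15
tcp_pos: [0.5394, 0.1492, 0.0639]
orientation: [0.216, 0.674, 0.215, -0.673]
wrist_force: [-1.2, 0.4, -3.0]
finger_gap: 0.0237
```

```bash
python3 to.py .5403 .1489 .0414 -54.5; python3 - <<'E'
from h import *
im=read_camera("side")[:,:,::-1]
x,y=225,235
a=cv2.resize(im[y:y+70,x:x+70],(600,600),interpolation=cv2.INTER_CUBIC);cv2.imwrite("pics/z9.png",a)
E
```

```text
t 27.15 tcp [0.5394 0.1492 0.0639] F [-1.18  0.4  -3.01] gap 0.0237 q [ 0.13  0.39 -0.27  0.91 -0.    2.65]
shift cm [ 2.25  0.07 -0.05] turn [-0.02 -0.07 -0.04]
```

View pics/z9.png

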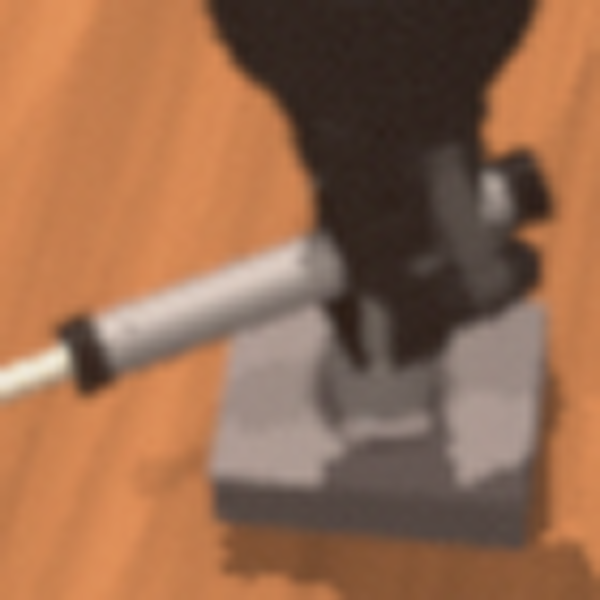

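Request:
step_arm(targets=[[[0,0,0],[0,0.07,-0.05],1.5],[[0,0,0],[0.2,0,0],1.5],[[0,0,0],[0.2,0,0],1.5],[[0,0,0],[0.2,0,0],1.5],[[0,0,0],[0.2,0,0],1.5],[[0,0,0],[0.1,0,0],1.5],[[0,0,0],[0.1,0,0],1.5],[[0,0,0],[0,0,0],1.5],[[0,0,0],[0,0,0],1.5],[[0,0,0],[0,0,0],1.5]])

```text
clock: 28.2
tcp_pos: [0.5398, 0.1488, 0.0533]
orientation: [0.216, 0.674, 0.215, -0.673]
wrist_force: [0.2, -0.1, -2.9]
finger_gap: 0.0233
```

```bash
python3 to.py .5403 .1489 .0414 -54.5;python3 f.py
```

```text
t 28.2 tcp [0.5398 0.1488 0.0533] F [ 0.18 -0.06 -2.88] gap 0.0233 q [ 0.13  0.4  -0.29  0.88 -0.    2.65]
shift cm [ 1.19  0.02 -0.05] turn [-0.02 -0.01 -0.01]
28.25 [0.53977694 0.14883865 0.05326997] [ 0.79901148  0.4120509  -2.57138752] [-0.56068768  0.59171501 -3.02285075] [-0.00817336  0.00601573 -0.07923461]
```

Request:
step_arm(targets=[[[0,0,0],[0.2,0,-0.03],1.5],[[0,0,0],[0.2,0,0],1.5],[[0,0,0],[0.2,0,0],1.5],[[0,0,0],[0.2,0,0],1.5],[[0,0,0],[0.1,0,0],1.5],[[0,0,0],[0.1,0,0],1.5],[[0,0,0],[0.1,0,0],1.5],[[0,0,0],[0,0,0],1.5],[[0,0,0],[0,0,0],1.5],[[0,0,0],[0,0,0],1.5]])

```text
clock: 29.3
tcp_pos: [0.54, 0.149, 0.0423]
orientation: [0.216, 0.674, 0.215, -0.673]
wrist_force: [-1.1, -0.3, -2.9]
finger_gap: 0.0233
```

```bash
python3 to.py .5403 .1489 .0414 -54.5;python3 f.py
```

```text
t 29.3 tcp [0.54   0.149  0.0423] F [-1.14 -0.34 -2.93] gap 0.0233 q [ 0.13  0.41 -0.3   0.86 -0.    2.65]
shift cm [ 0.09  0.02 -0.02] turn [-0.02 -0.01 -0.01]
29.35 [0.5399868  0.14900722 0.04224677] [-0.40507101 -0.50417475 -3.20547722] [-0.14789532  0.32882089 -2.76610677] [0.04654555 0.00512059 0.01296236]
```

Request:
step_arm(targets=[[[0,0,0],[0.04,0,0],1.5],[[0,0,0],[0.04,0,0],1.5],[[0,0,0],[0,0,0],1.5],[[0,0,0],[0,0,0],1.5],[[0,0,0],[0,0,0],2.4],[[0,0,0],[0,0,0],3],[[0,0,0],[0,0,0],4],[[0,0,0],[0,0,0],5],[[0,0,0],[0,0,0],6],[[0,0,0],[0,0,0],6]])

```text
clock: 30.4
tcp_pos: [0.54, 0.149, 0.0414]
orientation: [0.215, 0.674, 0.215, -0.673]
wrist_force: [0.9, -0.8, -0.5]
finger_gap: 0.0598
```

```bash
python3 to.py .5403 .1489 .0414 -54.5; python3 - <<'E'
from h import *
im=read_camera("side")[:,:,::-1]
x,y=205,215
a=cv2.resize(im[y:y+100,x:x+100],(600,600),interpolation=cv2.INTER_CUBIC);cv2.imwrite("pics/z10.png",a)
E
```

```text
t 30.4 tcp [0.54   0.149  0.0414] F [ 0.93 -0.8  -0.47] gap 0.0598 q [ 0.13  0.41 -0.3   0.86 -0.    2.65]
shift cm [ 0.    0.03 -0.02] turn [-0.02 -0.01 -0.01]
```

View pics/z10.png

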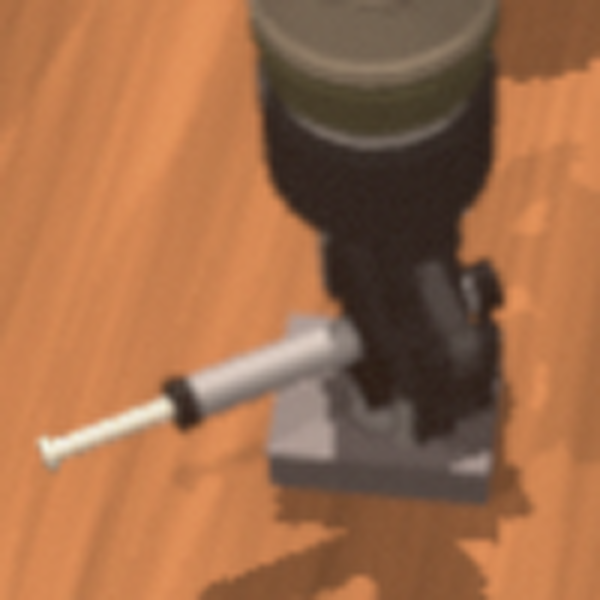

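The gauge is released and stands with its rod out (cap at crop 48,452). Retreat straight up.

Request:
step_arm(targets=[[[0,0,0],[-0.5,0,0],6],[[0,0,0],[-1,0,0],6],[[0,0,0],[-2,0,0],6],[[0,0,0],[-2,0,0],6],[[0,0,0],[-3,0,0],6],[[0,0,0],[-4,0,0],6],[[0,0,0],[-4,0,0],6],[[0,0,0],[-2,0,0],6],[[0,0,0],[-0.5,0,0],6],[[0,0,0],[0,0,0],6]])

```text
clock: 31.45
tcp_pos: [0.5403, 0.1491, 0.2323]
orientation: [0.216, 0.674, 0.215, -0.673]
wrist_force: [0.3, 0.1, -0.2]
finger_gap: 0.0598
```

```bash
python3 to.py .5403 .1489 .0414 -54.5; python3 - <<'E'
from h import *
im=read_camera("side")[:,:,::-1];tm=read_camera("top")[:,:,::-1]
a=cv2.resize(im[215:315,205:305],(400,400),interpolation=cv2.INTER_CUBIC)
b=cv2.resize(im[100:220,240:360],(400,400),interpolation=cv2.INTER_CUBIC);cv2.imwrite("pics/z11.png",np.hstack([a,b]))
E
```

```text
t 31.45 tcp [0.5403 0.1491 0.2323] F [ 0.27  0.09 -0.17] gap 0.0598 q [ 0.13  0.28  0.01  1.29 -0.    2.65]
shift cm [19.09 -0.    0.04] turn [-0.01 -0.1  -0.06]
```

View pics/z11.png

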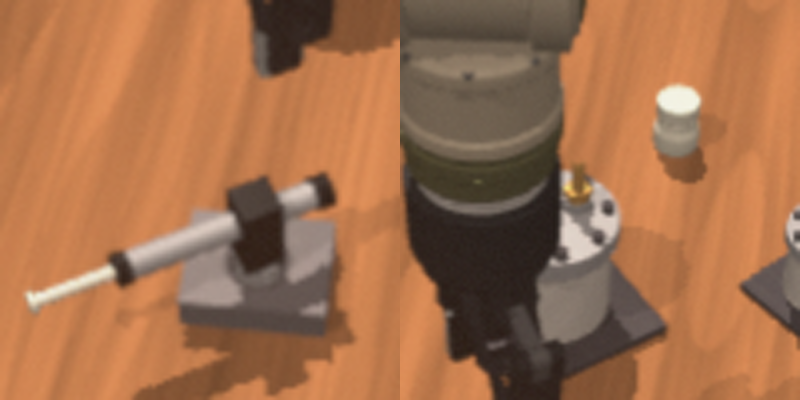

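The gauge stands upright in the pocket with the rod out about 90 crop px, roughly 40 mm. The stem is free and the gripper is clear, so I'm handing in.

```bash
python3 -c "
from workcell import *
print(hand_in()); print(get_state()['clock'])"
```

```text
the job is handed in; nothing more can be done
None
the job is handed in; nothing more can be done
```

The steel gauge has been pressed on the large vessel's valve stem and is back upright in its holder, released, with the rod left out. I handed in at about 31.5 s of the 67 s allowed; no verdict was reported.

**Pressing:** On the first descent the funnel touched the stem with about 3 N sideways. I backed off, shifted 2 mm and went down again. At the end of the press the gauge stopped moving while the force kept rising, which I took as fully home. I held it there for about 2 s at roughly 14–16 N by the wrist sensor, below the 22 N limit.

**Last checks:**
- **Gauge:** in the last side-camera picture it stands seated and upright in the pocket.
- **Rod:** it is out by roughly 40 mm, judged by eye from the picture.
- **Stem:** it stands up again after the gauge was lifted off.
- **Jar:** it looked undisturbed. I did not recheck the crucible or wrench at the end, but the arm never went near them.
- **Gripper:** it is clear of everything.

**Disagreement:** the two cameras differed by 3–5 mm on the stem's position along y. Touch settled it at about y = -0.1445 m, which agreed with the top camera.

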